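Fetch the valve from behind the bottles

TASK

The white ball valve is boxed in by three nutrient bottles in the grey storage bay. First stand all three bottles upright on the black side mat; only then take out the valve and seat it, handle up, in the wooden cradle, lying fully down between its four corner blocks and two end lips. Then put every bottle back upright on the very spot where it stood, without tipping any bottle over and leaving the small pipe sleeve and the elbow in the bay alone.

Things in the scene. Friction and masses are not known exactly. Their poses are not given: they have to be found in the camera images.
- slim_center (a point): Slim round bottle, white, the tallest: 52 mm across, 135 mm high to the top of its cap; shoulder begins 75 mm up, cap from 107 to 135 mm. Loose, about 220 g. Grip it by its round grey screw cap (36 mm across, 28 mm high, the very top; same on all bottles); a 32 mm neck below it widens to the shoulder. Point: on the upright axis, half-way up; z is up.
- wide_center (a point): Wide round bottle, white, the shortest: 70 mm across, 105 mm high; shoulder begins 45 mm up, cap from 77 to 105 mm. Loose, about 280 g. Grip it by its round grey screw cap (36 mm across, 28 mm high, the very top; same on all bottles); a 32 mm neck below it widens to the shoulder. Point: on the upright axis, half-way up; z is up.
- square_center (a point): Square bottle, white: 58 x 58 mm with rounded edges, 120 mm high; body up to 74 mm, narrower step to 84 mm, cap from 92 to 120 mm. Loose, about 260 g. Grip it by its round grey screw cap (36 mm across, 28 mm high, the very top; same on all bottles); a 32 mm neck below it widens to the shoulder. Point: on the upright axis, half-way up; z is up.
- valve_center (a point): White plastic ball valve with blue bar handle, loose, 150 g, 100 mm long (its x, pipe axis), 40 mm wide (its y), 52 mm high. Body block 44 x 40 x 40 mm in the middle, a 40 mm round socket at each end; handle bar (56 x 12 mm, along x) from 44 to 52 mm up, does not turn. Point: in the middle, 26 mm above its underside; z is up. Grip the body block across its width (along y).
- bay: Grey storage bay, fixed tray 220 mm (x) by 240 mm (y); origin under its centre on the table, floor 8 mm up. Rims up to 18 mm, back wall (+x) up to 50 mm. The valve lies by the back wall, pipe along the bay's x; a bottle stands left, right and in front of it, each near a dark disc at x, y = (35, 70), (35, -70), (-60, 0) mm; which one where varies. Bay, mat and cradle swap places.
- mat: Black rubber side mat, fixed, 270 mm (x) by 110 mm (y), 4 mm thick; origin under its centre on the table. Room for three bottles in a row along x, about 82 mm apart.
- cradle: Wooden valve cradle, fixed: base 134 mm (x) by 84 mm (y), 10 mm thick; origin under its centre on the table. Four corner blocks 24 mm high, 32 to 52 mm from the middle along x, leave 56 mm between them across y; the middle 64 mm is open for fingers. End lips 15 mm high leave 118 mm along x. The valve goes centred, pipe along x, either way round; seated, its point is 36 mm above the table.
- sleeve_center (a point): Small white pipe sleeve, 30 mm across, 22 mm high, standing loose in the bay's front left corner (as seen by the robot); point at its centre. Leave it.
- elbow_center (a point): Small white pipe elbow, about 34 mm long and 30 mm high, loose in the bay's front right corner; point in its bend about half-way up, 15 mm above its underside. Leave it.
Things that resemble listed ones, but are neither listed nor needed, are in the scene too. Leave any orange look-alike of the part that bears wide_center alone.

How it is judged:
On the way, in this order (a step that is already met when the one before it is completed fails the run):
1. all three bottles stand upright on the side mat, the valve still in its place in the bay (x of slim_center in the frame of mat between -0.13 and 0.13 m and y of slim_center in the frame of mat between -0.052 and 0.052 m and z of slim_center in the frame of mat below 0.0775 m and angle between each of slim_center, wide_center, square_center's own z axis and vertical below 0.15 rad and x of wide_center in the frame of mat between -0.13 and 0.13 m and y of wide_center in the frame of mat between -0.052 and 0.052 m and z of wide_center in the frame of mat below 0.0625 m and x of square_center in the frame of mat between -0.13 and 0.13 m and y of square_center in the frame of mat between -0.052 and 0.052 m and z of square_center in the frame of mat below 0.07 m and distance of valve_center from where it was at the start of the episode below 0.02 m), for 0.2 s.
2. the valve is seated in the cradle while the bottles still stand on the mat (x of slim_center in the frame of mat between -0.13 and 0.13 m and y of slim_center in the frame of mat between -0.052 and 0.052 m and z of slim_center in the frame of mat below 0.0775 m and angle between each of slim_center, wide_center, square_center's own z axis and vertical below 0.15 rad and x of wide_center in the frame of mat between -0.13 and 0.13 m and y of wide_center in the frame of mat between -0.052 and 0.052 m and z of wide_center in the frame of mat below 0.0625 m and x of square_center in the frame of mat between -0.13 and 0.13 m and y of square_center in the frame of mat between -0.052 and 0.052 m and z of square_center in the frame of mat below 0.07 m and horizontal distance between valve_center and cradle below 0.013 m and z of valve_center in the frame of cradle between 0.03 and 0.041 m and angle between valve_center's own z axis and vertical below 0.12 rad and angle between the x axis of valve_center and the x axis of cradle, either way round below 0.2 rad), for 0.2 s.
At the end, for the whole second after the job is handed in: Every bottle stands upright (within 0.12 rad) within 15 mm of where it stood at the start; the valve lies in the cradle, handle up, centre within 13 mm, pipe along the cradle within 0.2 rad, fully down; the sleeve and elbow are within 25 mm of their first places; all released and at rest (distance of each of slim_center, wide_center, square_center from where it was at the start of the episode below 0.015 m and angle between each of slim_center, wide_center, square_center, valve_center's own z axis and vertical below 0.12 rad and horizontal distance between valve_center and cradle below 0.013 m and z of valve_center in the frame of cradle between 0.03 and 0.041 m and angle between the x axis of valve_center and the x axis of cradle, either way round below 0.2 rad and linear speed of each of slim, wide, square, valve below 0.02 m/s and distance of each of sleeve_center, elbow_center from where it was at the start of the episode below 0.025 m); the robot touches nothing.
It fails at once if a bottle is tipped over (angle between any of slim_center, wide_center, square_center's own z axis and vertical above 0.8 rad).
It fails at once if the pipe sleeve or the elbow is disturbed (distance of any of sleeve_center, elbow_center from where it was at the start of the episode above 0.025 m).
It also fails if it takes over 147 s, if anything falls off the work surface, if the arm or the gripper's body presses on something with over 40 N, if the wrist force passes 120 N, or if a joint passes its speed limit or range.

ROBOT

A 6-joint arm with a two-finger parallel gripper is mounted at the origin on the work surface. World frame = base frame: x ahead of the robot, y to its left, z up, the work surface at z = 0. Lengths are in m, angles in rad, forces in N, time in s.
With the tool pointing down it reaches from about 0.4 to 0.925 m from the base axis. Payload 12.5 kg.
Tool frame: the origin (TCP) lies midway between the tips of the shut fingers; the grasp point (between the pads) lies 19 mm behind it; x points along the fingers, y is the direction in which the jaws open and shut, and the axes are right-handed (so a half turn about x gives the same grasp; the last joint's range is limited). The gripper opens to 95 mm and grips with 3 to 60 N. Pads are 20 mm wide; open, the fingers measure 119 mm over their backs; the gripper's body (75 mm by 180 mm) begins 59 mm behind the grasp point.
Start: joints at [-1.356, 0.491, 1.559, -0, 1.092, -0.106], TCP at [0.197, -0.593, 0.215] pointing down, gripper open.
Joint ranges: [-3.1, 3.1], [-0.84, 2.19], [0.05, 2.79], [-1.13, 4.28], [0.06, 2.93], [-2.69, 2.69]. Speed limits (rad/s): [2.22, 2.22, 2.79, 3.14, 3.14, 3.14].

INTERFACE

Orientations are given as a rotation vector (axis times angle).
In Python, from bench import env gives the robot as it stands.
- The arm moves only by the tool arm_command, never from a script. Its argument "commands" is one flat list of numbers, 4 for each row, row after row: the shift along the world's x, y, z in mm, then the turn about the world's z in degrees. In form: [tx, ty, tz, turn, tx, ty, tz, turn, ...]. A call has 1 to 10 rows; each row shifts and turns the pose as measured when the row begins; what a row does not reach is not made up. A row lasts 1/8 s, in which the tool goes at most 62.5 mm and 10.7 degrees, less where a joint would pass 70% of its speed; a pose out of reach is approached as far as the arm can. A call is refused whole if a number of a shift passes 62.5 or a number of a turn 10.7, either way. A call with a gripper value outside its range is refused whole. "gripper" is the opening, from -1 (shut) to 1 (fully open), set as the call begins (left out, the last holds). The fingers move at their own pace and stop on an object; "squeeze" is the grip in N (left out, the last holds). Time passes only in rows, so rows that do not move let the fingers close. It gives the time, the measured TCP pose, the force and the opening at its end, in the units of the state.
- env.read_state(): the state, without advancing time (a new reading comes with each control period).
- env.capture(name): name is "scene" or "side" or "wrist"; returns a dict with "img" (420x560x3 uint8, red, green, blue), "z_map" (420x560 float32, m along the optical axis (not along the pixel's ray), 0 where there is no reading), "mtx" (3x3 intrinsics, pixels), "position" and "orientation" of the camera in the world. Camera axes: x right, y up, looking along -z (the intrinsics and any distortion apply to the point x, -y, -z); pixel columns grow to the right and rows downward; lengths in m; the calibration is good to about 2 mm. A picture is of the moment at which its call begins.
- env.job_done(): hands the job in, once; it reports no verdict.
The state is a dict: "time": time; "joints": joint angles; "joint_vel": joint speeds; "joint_efforts": joint torques, N m; "tcp_pos": TCP position; "tcp_rot": TCP orientation; "wrist_force": force on the tool from outside, world axes, zero at the start; "wrist_torque": the same for the moment, N m; "opening": finger opening in m.
Only numpy, scipy, OpenCV 4.12 (cv2) and the standard library are available. Lean on these libraries where they do the work, as an engineer would, in place of code of your own. Each camera call takes 0.05 s, during which the arm holds its last target.

## Working session

There is one attempt and no reset: what is moved stays moved. The work goes in short steps, Python scripts to look and compute and a tool call to move; the robot and the scene stay as the last step left them, time stands still between calls to the robot, and variables do not carry over. Pictures are saved under pics/ and viewed, and the job is handed in when it is done.

Besides the shell and the picture viewer there is one more tool, called as name(argument=value, ...) on one line, values as JSON. arm_command: Moves the arm, as the interface text tells. Its arguments: {"type":"object","properties":{"commands":{"type":"array"},"gripper":{"type":"number"},"squeeze":{"type":"number"}},"required":["commands"]}

```bash
ls; mkdir -p pics; cat > h.py <<'E'
import numpy as np, cv2
from scipy.spatial.transform import Rotation as R
from bench import env
def rot(o):
    o=np.asarray(o,float)
    return o if o.shape==(3,3) else (R.from_rotvec(o).as_matrix() if o.size==3 else R.from_quat(o).as_matrix())
def snap(n,f):
    c=env.capture(n); cv2.imwrite('pics/'+f+'.png',c['img'][:,:,::-1]); np.savez('pics/'+f+'.npz',**{k:v for k,v in c.items()}); return c
def cloud(c):
    z=c['z_map'].astype(float); K=c['mtx']; v,u=np.mgrid[:z.shape[0],:z.shape[1]]
    P=np.stack([(u-K[0,2])/K[0,0]*z,-(v-K[1,2])/K[1,1]*z,-z],-1)
    W=P@rot(c['orientation']).T+c['position']; W[z<=0]=np.nan
    return W
E
python3 - <<'E'
from h import *
for n in ['scene','side','wrist']:
    c=snap(n,n+'0'); print(n,{k:v for k,v in c.items() if k not in('img','z_map')}, (c['z_map']>0).mean())
print(env.read_state())
E
```

```text
pics
scene {'mtx': array([[472.93897949,   0.        , 286.97352228],
       [  0.        , 472.93897949, 201.28960897],
       [  0.        ,   0.        ,   1.        ]]), 'position': array([1.168073  , 0.02771116, 1.11259856]), 'orientation': array([0.45190071, 0.48773279, 1.59269806])} 0.9961224489795918
side {'mtx': array([[490.39318091,   0.        , 278.20891071],
       [  0.        , 490.39318091, 212.36086831],
       [  0.        ,   0.        ,   1.        ]]), 'position': array([ 0.42961866, -0.82766712,  0.66889039]), 'orientation': array([ 0.92401518, -0.0077186 , -0.05966969])} 0.9961522108843538
wrist {'mtx': array([[328.89337278,   0.        , 284.85640994],
       [  0.        , 328.89337278, 212.35558776],
       [  0.        ,   0.        ,   1.        ]]), 'position': array([ 0.27514214, -0.56558936,  0.3849826 ]), 'orientation': array([-0.26013522,  0.18795096, -1.24056415])} 0.9958843537414966
{'time': 0.15, 'joints': array([-1.35560560e+00,  4.91377085e-01,  1.55935621e+00,  7.80005191e-06,
        1.09169827e+00, -1.05607975e-01]), 'joint_vel': array([-0.00064013, -0.00041333, -0.00295595,  0.00023919, -0.00011809,
        0.00275433]), 'joint_efforts': array([ 8.92946191e-04, -6.12897205e+01, -2.58277756e+01,  6.92192162e-02,
        4.73535759e-02, -6.36071377e-05]), 'tcp_pos': array([ 0.19705353, -0.59291206,  0.21420723]), 'tcp_rot': array([ 2.04834001,  0.33227161, -2.04842101]), 'wrist_force': array([0.44101549, 0.9622397 , 0.56651687]), 'wrist_torque': array([ 0.02298645,  0.00226075, -0.00623183]), 'opening': 0.09555896026232585}
```

View pics/scene0.png

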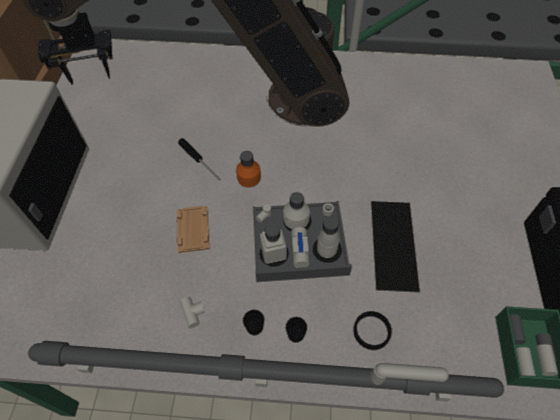

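View pics/side0.png

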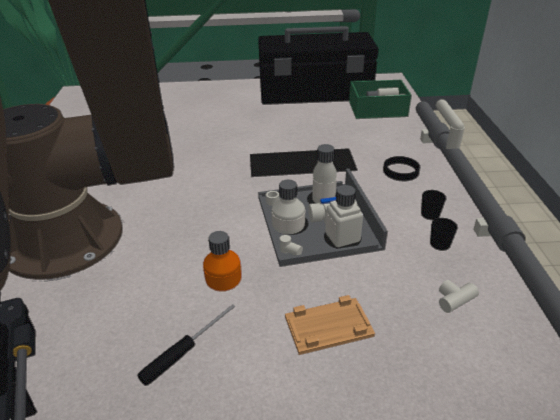

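View pics/wrist0.png

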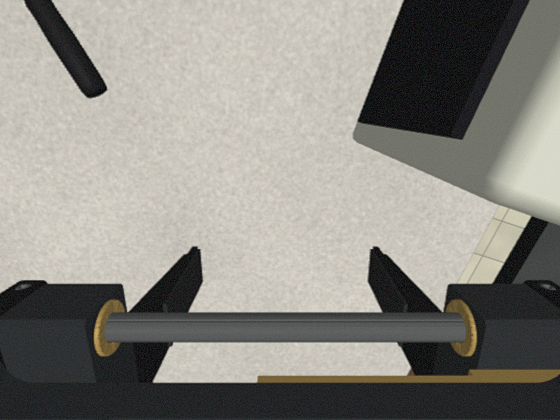

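The scene view (560x420) shows the bay around (300,240): wide bottle in front at (297,205), square at (272,240), slim at (329,235), valve at (300,245). The mat is at (395,245), the cradle at (193,229), and the orange decoy at (248,170). The side view agrees. Next I'll measure.

```bash
cat > meas.py <<'E'
from h import *
import sys
def load(f):
    return dict(np.load('pics/'+f+'.npz'))
def rect(P):
    (c,s,a)=cv2.minAreaRect((P[:,:2]*1000).astype(np.float32)); return np.round(c,1),np.round(s,1),round(a,2)
def capfit(W,approx,h,tol=.006):
    m=(np.hypot(W[...,0]-approx[0],W[...,1]-approx[1])<.035)&(abs(W[...,2]-h)<tol)
    P=W[m]; c,r=cv2.minEnclosingCircle((P[:,:2]*1000).astype(np.float32)); return np.round(c,1),round(r,1),m.sum(),np.median(P[:,2])
E
python3 - <<'E'
from meas import *
for n in ['scene0','side0']:
    c=load(n); W=cloud(c); hsv=cv2.cvtColor(c['img'],cv2.COLOR_RGB2HSV)
    tab=(W[...,0]>.4)&(W[...,0]<.7)&(abs(W[...,1])<.3)
    z=W[...,2]; print(n,'table z',np.nanmedian(z[tab&(abs(z)<.01)]), np.nanstd(z[tab&(abs(z)<.01)]))
    # tall components
    for lo,hi in[(.135,.2),(.1,.5),(.08,.3)]:
        m=((z>lo)&(z<hi)&(W[...,0]>.35)&(W[...,0]<1)&(abs(W[...,1])<.45)).astype(np.uint8)
        k,l,st,ce=cv2.connectedComponentsWithStats(m)
        for i in range(1,k):
            if st[i,4]>15: P=W[l==i]; print(lo,st[i],np.round(np.nanmedian(P,0),4),'zmax',np.nanmax(P[:,2]).round(4))
    # wood
    inb=(W[...,0]>.35)&(W[...,0]<.95)&(abs(W[...,1])<.4)&(abs(z)<.06)
    m=inb&(hsv[...,0]<22)&(hsv[...,1]>90)&(hsv[...,2]>90)&(z<.04)
    m=m.astype(np.uint8); k,l,st,ce=cv2.connectedComponentsWithStats(m)
    for i in range(1,k):
        if st[i,4]>200: print('wood',st[i],rect(W[(l==i)]),rect(W[(l==i)&(z<.013)]))
    m=(inb&(hsv[...,2]<40)).astype(np.uint8); k,l,st,ce=cv2.connectedComponentsWithStats(m)
    for i in range(1,k):
        if st[i,4]>400: print('black',st[i],rect(W[l==i]))
    m=(inb&(hsv[...,0]>105)&(hsv[...,0]<130)&(hsv[...,1]>120)&(hsv[...,2]>60)).astype(np.uint8); k,l,st,ce=cv2.connectedComponentsWithStats(m)
    for i in range(1,k):
        if st[i,4]>20: print('blue',st[i],rect(W[l==i]),np.median(W[l==i][:,2]))
E
```

```text
scene0 table z 0.0025875329851596796 0.0030942956105098843
0.135 [323 217  15  15 178] [0.5729 0.0858 0.1437] zmax 0.1496
0.135 [381 365  12   7  31] [0.9001 0.2049 0.1361] zmax 0.1393
0.135 [393 366   6   7  20] [0.8994 0.225  0.1361] zmax 0.138
0.135 [400 366  17   9  53] [0.8997 0.2526 0.1364] zmax 0.1384
0.135 [417 368  15   9  50] [0.8997 0.2824 0.1362] zmax 0.1392
0.135 [436 368   7   7  18] [0.8976 0.3128 0.1356] zmax 0.1375
0.1 [240 156  13   7  59] [ 0.3582 -0.148   0.1059] zmax 0.1118
0.1 [289 192  15  15 169] [ 0.4853 -0.0011  0.1139] zmax 0.1185
0.1 [321 217  17  23 293] [0.5782 0.0855 0.1414] zmax 0.1496
0.1 [264 224  16  18 231] [ 0.598  -0.0525  0.1284] zmax 0.1355
0.1 [ 372  362   76   20 1099] [0.9029 0.2528 0.1321] zmax 0.1393
0.08 [240 156  13  11 113] [ 0.3599 -0.1464  0.1007] zmax 0.1118
0.08 [289 192  15  18 220] [ 0.4891 -0.001   0.1125] zmax 0.1185
0.08 [318 217  21  29 450] [0.5814 0.085  0.1198] zmax 0.1496
0.08 [260 224  26  28 485] [ 0.6023 -0.0519  0.0962] zmax 0.1355
0.08 [ 371  362   77   21 1142] [0.9033 0.2497 0.1319] zmax 0.1393
wood [ 177  206   32 
[... 850 characters left out ...]
1] [ 0.4832 -0.0125  0.1077] zmax 0.1177
0.08 [327 185  36  36 793] [ 0.5894 -0.0666  0.0971] zmax 0.1321
0.08 [219 231  11  24 212] [ 0.3577 -0.1572  0.1033] zmax 0.109
wood [222 267  19  24 255] (array([ 368.9, -172.7]), array([43.5, 10.8]), 37.41) (array([ 368.8, -174.1]), array([37.5,  9.3]), 34.91)
wood [ 285  295   90   59 3284] (array([ 533.5, -278.7]), array([133.7,  87.4]), 12.38) (array([ 533.5, -278.7]), array([133.7,  87.4]), 12.38)
black [ 251  151   67   25 1339] (array([494. , 260.7]), array([175.7, 109.7]), 1.05)
black [384 157  35  23 424] (array([779.1, 196.2]), array([89.5, 82.3]), 73.47)
black [ 422  191   35   59 1161] (array([795.3, -29.9]), array([154.4,  48.7]), 84.3)
```

```bash
cat >> meas.py <<'E'
def ray(c,uv,h):
    uv=np.atleast_2d(np.asarray(uv,float)); K=c['mtx']
    d=np.stack([(uv[:,0]-K[0,2])/K[0,0],-(uv[:,1]-K[1,2])/K[1,1],-np.ones(len(uv))],-1)@rot(c['orientation']).T
    o=np.asarray(c['position']); return o+d*((h-o[2])/d[:,2])[:,None]
def captop(c,approx,h,rad=.04):
    """cap silhouette: pixels with z in the cap (depth); cast hull onto top plane; fit upper rim"""
    W=cloud(c); m=(np.hypot(W[...,0]-approx[0],W[...,1]-approx[1])<rad)&(W[...,2]>h-.024)&(W[...,2]<h+.02)
    # pixels on top: cast on plane h and on plane h-.028 ; silhouette = union of two discs
    v,u=np.nonzero(m); P=ray(c,np.stack([u,v],-1),h)[:,:2]
    cam=np.asarray(c['position'])[:2]; d=np.array(approx)-cam; L=np.linalg.norm(d); d/=L; n=np.array([-d[1],d[0]])
    a=P@d; b=P@n
    far=a.max(); lat=(b.max()+b.min())/2
    # far edge of silhouette = top rim far edge minus radius 18mm
    ctr=d*(far-.018)+n*lat
    t=m&(W[...,2]>h-.004); v,u=np.nonzero(t); Q=ray(c,np.stack([u,v],-1),h)[:,:2]
    return np.round(ctr*1000,1), np.round(1000*(b.max()-b.min()),1), np.round(Q.mean(0)*1000,1)
E
python3 - <<'E'
from meas import *
for n in ['scene0','side0']:
    c=load(n)
    print(n)
    for nm,a,h in [('slim',(.57,.082),.143),('wide',(.483,-.004),.113),('square',(.59,-.058),.128),('decoy',(.357,-.15),.105)]:
        print(nm,captop(c,a,h))
    z=cloud(c)
    im=c['img']; x0,y0=(240,185) if n[1]=='c' else (240,140)
    cv2.imwrite('pics/z'+n+'.png',cv2.resize(im[y0:y0+130,x0:x0+160,::-1],None,fx=5,fy=4.6,interpolation=cv2.INTER_CUBIC))
E
```

```text
scene0
slim (array([570.2,  85.7]), np.float64(36.3), array([570.5,  85.8]))
wide (array([482. ,  -1.2]), np.float64(36.2), array([482.8,  -1.7]))
square (array([591.7, -53.7]), np.float64(36.5), array([592.3, -53.1]))
decoy (array([ 347.3, -148.7]), np.float64(36.1), array([ 348.2, -148.1]))
side0
slim (array([571.7,  88.4]), np.float64(36.4), array([571.8,  83.7]))
wide (array([484.3,  -1.3]), np.float64(36.5), array([484.1,  -2.6]))
square (array([593.3, -50.9]), np.float64(36.3), array([593. , -54.2]))
decoy (array([ 349.1, -146.5]), np.float64(36.4), array([ 349., -149.]))
```

View pics/zscene0.png

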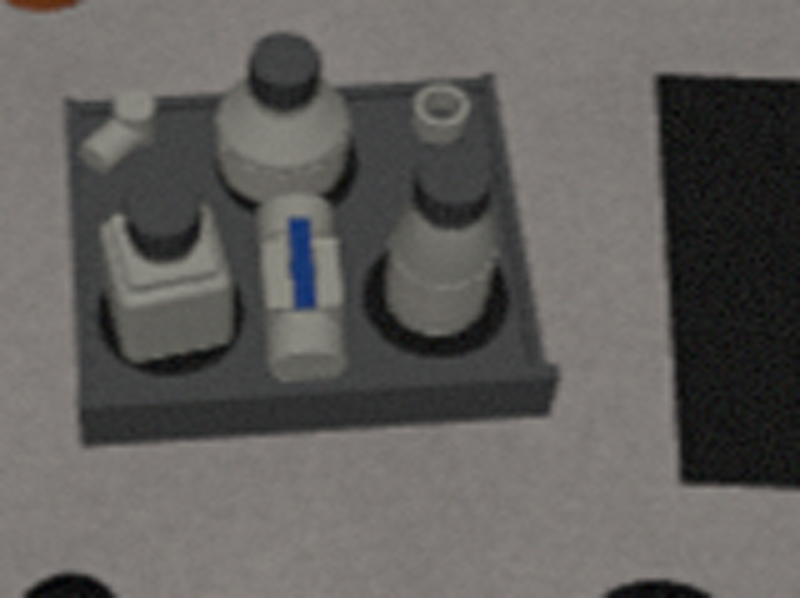

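View pics/zside0.png

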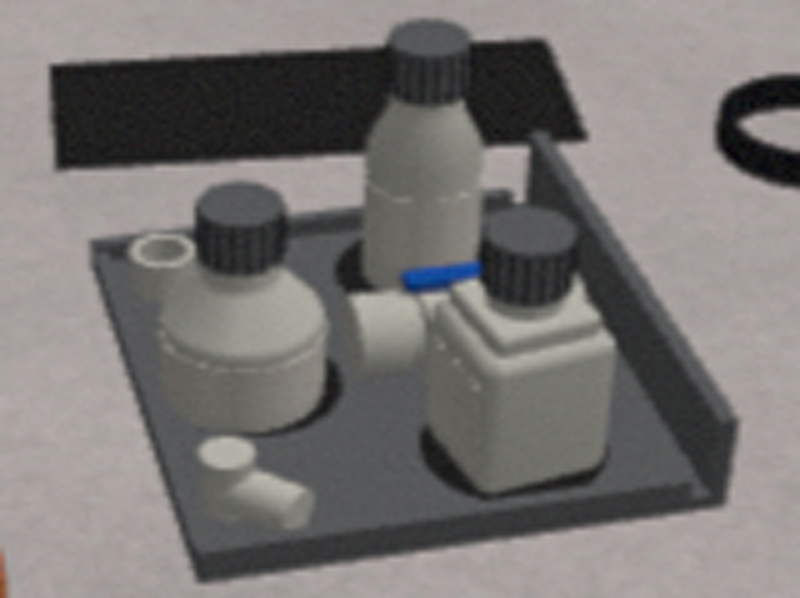

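```bash
cat >> meas.py <<'E'
def handle(c,h,reg=(.45,.75,-.1,.15)):
    hsv=cv2.cvtColor(c['img'],cv2.COLOR_RGB2HSV)
    m=(hsv[...,0]>105)&(hsv[...,0]<130)&(hsv[...,1]>110)&(hsv[...,2]>50); v,u=np.nonzero(m)
    P=ray(c,np.stack([u,v],-1),h); k=(P[:,0]>reg[0])&(P[:,0]<reg[1])&(P[:,1]>reg[2])&(P[:,1]<reg[3]); P=P[k]
    return rect(P),np.round(P.mean(0)*1000,1),k.sum()
E
python3 - <<'E'
from meas import *
for n in ['scene0','side0']:
    print(n,handle(load(n),.060))
c=load('scene0')
# bay rim corners in crop px /5,/4.6 + (240,185)
for p in [(68,97),(492,75),(552,372),(83,410)]:
    uv=(240+p[0]/5,185+p[1]/4.6); print(uv,ray(c,uv,.018).round(4),ray(c,uv,.05).round(4))
s=env.read_state(); print(rot(s['tcp_rot']).round(3), s['tcp_pos'])
E
```

```text
scene0 ((array([580.6,  16.2]), array([52.1, 10.1]), 4.31), array([581.1,  16.3,  60. ]), np.int64(74))
side0 ((array([571.4,  14. ]), array([36.1, 16.2]), 6.11), array([569.9,  14.8,  60. ]), np.int64(66))
(253.6, 206.08695652173913) [[ 0.4538 -0.1194  0.018 ]] [[ 0.4746 -0.1151  0.05  ]]
(338.4, 201.30434782608697) [[0.42  0.115 0.018]] [[0.4419 0.1124 0.05  ]]
(350.4, 265.8695652173913) [[0.6173 0.1485 0.018 ]] [[0.6334 0.1449 0.05  ]]
(256.6, 274.1304347826087) [[ 0.6583 -0.0881  0.018 ]] [[ 0.6732 -0.0848  0.05  ]]
[[-0.     0.315 -0.949]
 [ 0.001 -0.949 -0.315]
 [-1.    -0.001 -0.   ]] [ 0.19705353 -0.59291206  0.21420723]
```

arm_command(commands=[0, 0, 40, -10, 28, 50, 0, 0, 28, 50, 0, 0, 28, 50, 0, 0, 28, 50, 0, 0, 28, 50, 0, 0, 28, 50, 0, 0, 28, 50, 0, 0, 28, 50, 0, 0, 28, 50, 0, 0], gripper=1, squeeze=25)

```text
time: 1.4
tcp_pos: [0.4524, -0.1308, 0.2533]
tcp_rot: [2.154, 0.147, -2.153]
wrist_force: [0.9, -0.7, -0.1]
opening: 0.0948
```

```bash
python3 - <<'E'
from meas import *
c=snap('wrist','wrist1'); print(c['position'])
s=env.read_state(); T=rot(s['tcp_rot']);print(T.round(3), s['tcp_pos'],s['joints'].round(2))
print(handle(c,.06))
for nm,a,h in [('slim',(.571,.086),.143),('wide',(.483,-.002),.113),('square',(.592,-.053),.128)]:
    try: print(nm,captop(c,a,h))
    except Exception as e: print(nm,e)
E
```

```text
[ 0.53387825 -0.11907474  0.42419169]
[[ 0.001  0.136 -0.991]
 [ 0.004 -0.991 -0.136]
 [-1.    -0.004 -0.002]] [ 0.45438289 -0.12595317  0.25329755] [-0.41  0.23  1.87  0.01  1.05  1.02]
((array([578.9,  14.3]), array([54.5, 14.7]), 7.26), array([579.3,  15.5,  60. ]), np.int64(739))
slim (array([568.4,  86.9]), np.float64(36.9), array([568.5,  86.2]))
wide (array([480.7,   0.7]), np.float64(36.5), array([4.813e+02, 1.000e-01]))
square (array([589.9, -51.5]), np.float64(36.8), array([589.8, -52. ]))
```

View pics/wrist1.png

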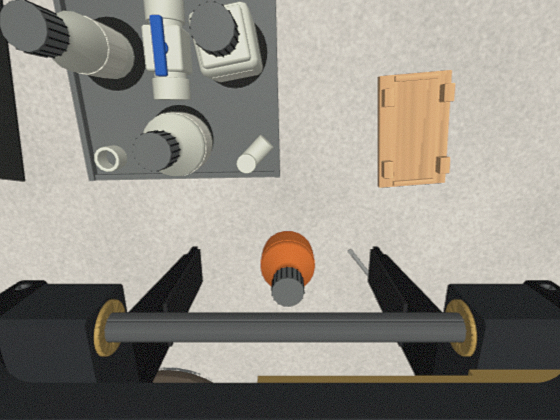

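The wrist view shows all three caps (slim (35,28), square (214,28), wide (155,150)), the blue handle at (157,45) and the cradle at (415,130). Its measurements agree with the other views to about 3 mm.

arm_command(commands=[23, 42, 0, 0, 23, 42, 0, 0, 23, 42, 0, 0, 23, 42, 0, 0, 23, 42, 0, 0, 0, 0, 0, 0, 0, 0, 0, 0])

```text
time: 2.33
tcp_pos: [0.5721, 0.0931, 0.2519]
tcp_rot: [2.15, 0.155, -2.151]
wrist_force: [-0.6, -0.6, -0.4]
opening: 0.0951
```

arm_command(commands=[-2, -6, 0, 0, 0, 0, -40, 0, 0, 0, -40, 0, 0, 0, -35, 0, 0, 0, 0, 0])

```text
time: 2.95
tcp_pos: [0.5685, 0.0805, 0.1362]
tcp_rot: [2.156, 0.147, -2.151]
wrist_force: [1.2, 0.4, 1.1]
opening: 0.0954
```

```bash
python3 - <<'E'
from meas import *
s=env.read_state(); print(s['tcp_pos'],s['joints'].round(2),s['wrist_force'])
E
```

```text
[0.5684777  0.0804938  0.13617238] [0.02 0.51 1.77 0.   0.86 1.46] [1.1917005  0.37125893 1.07359198]
```

arm_command(commands=[1, 5, 0, 0, 0, 0, -20, 0, 0, 0, 0, 0])

```text
time: 3.32
tcp_pos: [0.5714, 0.0848, 0.1207]
tcp_rot: [2.164, 0.145, -2.145]
wrist_force: [-1.2, 0.7, -0.2]
opening: 0.0952
```

arm_command(commands=[0, 1, -5, 0, 0, 0, 0, 0])

```text
time: 3.58
tcp_pos: [0.5724, 0.086, 0.118]
tcp_rot: [2.168, 0.145, -2.142]
wrist_force: [-0.1, -0.1, 1.0]
opening: 0.0951
```

arm_command(commands=[0, 0, 0, 0, 0, 0, 0, 0, 0, 0, 0, 0, 0, 0, 0, 0, 0, 0, 0, 0, 0, 0, 0, 0], gripper=-1, squeeze=25)

```text
time: 4.32
tcp_pos: [0.5727, 0.0861, 0.1189]
tcp_rot: [2.169, 0.145, -2.14]
wrist_force: [0.2, -0.1, -0.3]
opening: 0.0405
```

```bash
python3 - <<'E'
from meas import *
for i in range(1): s=env.read_state(); print(s['tcp_pos'],s['opening'],s['wrist_force'])
snap('side','side2')
E
```

```text
[0.57270449 0.08605351 0.11892509] 0.04047205527808006 [ 0.19916827 -0.05881438 -0.32044435]
```

View pics/side2.png

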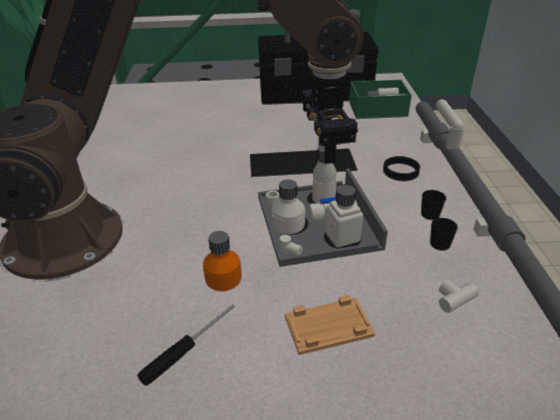

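arm_command(commands=[0, 0, -6, 0, 0, 0, 0, 0, 0, 0, 0, 0, 0, 0, 0, 0])

```text
time: 4.88
tcp_pos: [0.5747, 0.0867, 0.1161]
tcp_rot: [2.176, 0.146, -2.133]
wrist_force: [0.1, 0.2, -2.5]
opening: 0.0355
```

```bash
cat > st.py <<'E'
from meas import *
s=env.read_state(); T=rot(s['tcp_rot']); print(s['time'],(s['tcp_pos']*1000).round(1),'open',s['opening'].round(4) if hasattr(s['opening'],'round') else s['opening'],s['wrist_force'].round(1),'x',T[:,0].round(3),'jawyaw',np.degrees(np.arctan2(T[1,1],T[0,1])).round(1),s['joints'].round(2))
E
python3 st.py
```

```text
4.875 [574.7  86.7 116.1] open 0.035489033268973465 [ 0.1  0.2 -2.5] x [ 0.019  0.005 -1.   ] jawyaw -82.4 [0.03 0.54 1.78 0.01 0.8  1.47]
```

arm_command(commands=[0, 0, 25, 0, 0, 0, 35, 0, 0, 0, 25, 0, 0, 0, 0, 0])

```text
time: 5.38
tcp_pos: [0.5734, 0.0864, 0.201]
tcp_rot: [2.171, 0.146, -2.139]
wrist_force: [-0.0, 0.2, -2.8]
opening: 0.0352
```

```bash
python3 st.py
```

```text
5.375 [573.4  86.4 201. ] open 0.03519957671629627 [-0.   0.2 -2.8] x [ 0.014  0.004 -1.   ] jawyaw -82.5 [0.03 0.44 1.7  0.   0.99 1.47]
```

Held (about 2.3 N of extra weight). Carrying it to the mat.

arm_command(commands=[-7, 35, 0, 0, -8, 35, 0, 0, -8, 35, 0, 0, -7, 35, 0, 0, -7, 35, 0, 0, 0, 0, 0, 0, 0, 0, 0, 0])

```text
time: 6.25
tcp_pos: [0.5319, 0.2644, 0.1898]
tcp_rot: [2.156, 0.14, -2.153]
wrist_force: [0.4, 0.2, -1.1]
opening: 0.0352
```

```bash
python3 st.py
```

```text
6.25 [531.9 264.4 189.8] open 0.03524293213303108 [ 0.4  0.2 -1.1] x [ 0.001  0.    -1.   ] jawyaw -82.6 [ 0.35  0.47  1.67 -0.    1.    1.79]
```

arm_command(commands=[2, 0, -25, 0, 1, 0, -25, 0, 0, 0, -15, 0, 0, 0, 0, 0, 0, 0, 0, 0])

```text
time: 6.88
tcp_pos: [0.536, 0.2605, 0.1223]
tcp_rot: [2.157, 0.135, -2.156]
wrist_force: [-0.4, -0.1, -1.6]
opening: 0.0357
```

```bash
python3 st.py
```

```text
6.875 [536.  260.5 122.3] open 0.03569380039614366 [-0.4 -0.1 -1.6] x [ 0.001 -0.    -1.   ] jawyaw -82.8 [ 0.34  0.56  1.73 -0.    0.86  1.79]
```

arm_command(commands=[0, 4, -6, 0, 0, 0, -3, 0, 0, 0, -2, 0, 0, 0, 0, 0])

```text
time: 7.38
tcp_pos: [0.5366, 0.2651, 0.1122]
tcp_rot: [2.16, 0.136, -2.153]
wrist_force: [-0.4, -0.1, -1.6]
opening: 0.0353
```

```bash
python3 st.py
```

```text
7.375 [536.6 265.1 112.2] open 0.03532840467852357 [-0.4 -0.1 -1.6] x [ 0.003  0.001 -1.   ] jawyaw -82.8 [ 0.35  0.57  1.73 -0.    0.84  1.79]
```

arm_command(commands=[0, 0, -2, 0, 0, 0, 0, 0])

```text
time: 7.62
tcp_pos: [0.5375, 0.2654, 0.1125]
tcp_rot: [2.164, 0.137, -2.15]
wrist_force: [0.5, -0.3, -2.8]
opening: 0.0354
```

arm_command(commands=[0, 0, -2, 0, 0, 0, 0, 0])

```text
time: 7.88
tcp_pos: [0.5381, 0.2657, 0.1121]
tcp_rot: [2.167, 0.138, -2.147]
wrist_force: [0.4, 0.5, -2.4]
opening: 0.0355
```

arm_command(commands=[0, 0, -6, 0])

```text
time: 8.0
tcp_pos: [0.5398, 0.2664, 0.1091]
tcp_rot: [2.174, 0.14, -2.142]
wrist_force: [-5.3, -1.8, 37.8]
opening: 0.0355
```

arm_command(commands=[0, 0, -4, 0])

```text
time: 8.12
tcp_pos: [0.5414, 0.2668, 0.1083]
tcp_rot: [2.18, 0.142, -2.137]
wrist_force: [-6.3, -3.6, 38.1]
opening: 0.0351
```

arm_command(commands=[0, 0, 2, 0])

```text
time: 8.25
tcp_pos: [0.5416, 0.2669, 0.1107]
tcp_rot: [2.181, 0.142, -2.136]
wrist_force: [0.3, 0.3, -1.7]
opening: 0.0354
```

arm_command(commands=[0, 0, 0, 0, 0, 0, 0, 0, 0, 0, 0, 0, 0, 0, 0, 0], gripper=0.3)

```text
time: 8.75
tcp_pos: [0.5414, 0.2668, 0.1096]
tcp_rot: [2.18, 0.142, -2.137]
wrist_force: [-0.4, -0.2, 0.9]
opening: 0.0615
```

```bash
python3 st.py
```

```text
8.75 [541.4 266.8 109.6] open 0.06148804401539146 [-0.4 -0.2  0.9] x [ 0.019  0.006 -1.   ] jawyaw -82.8 [ 0.35  0.57  1.73 -0.    0.81  1.79]
```

arm_command(commands=[0, 0, 40, 0, 0, 0, 50, 0, 8, -40, 10, 0, 8, -50, 0, 0, 8, -50, 0, 0, 8, -50, 0, 0, 8, -50, 0, 0, 5, -40, 0, 0, 0, -20, 0, 0, 0, 0, 0, 0], gripper=1)

```text
time: 10.0
tcp_pos: [0.5859, -0.0417, 0.2114]
tcp_rot: [2.177, 0.143, -2.137]
wrist_force: [-0.4, -1.0, -0.1]
opening: 0.0952
```

```bash
python3 st.py;python3 - <<'E'
from meas import *
snap('side','side3')
E
```

```text
10.0 [585.9 -41.7 211.4] open 0.09515546292264726 [-0.4 -1.  -0.1] x [ 0.018  0.006 -1.   ] jawyaw -82.7 [-0.19  0.43  1.67  0.01  1.02  1.25]
```

View pics/side3.png

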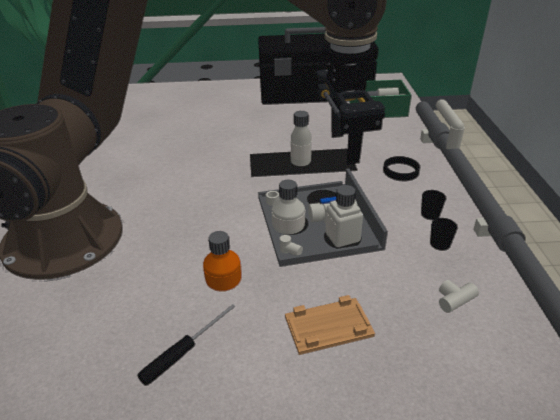

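Slim stands on the mat at pixel (301,140). Now the square bottle.

arm_command(commands=[5, -10, -30, 0, 0, 0, -30, 0, 0, 0, -30, 0, 0, 0, 0, 0])

```text
time: 10.55
tcp_pos: [0.591, -0.0454, 0.1202]
tcp_rot: [2.176, 0.15, -2.132]
wrist_force: [1.1, 0.1, -0.0]
opening: 0.0952
```

```bash
python3 st.py
```

```text
10.55 [591.  -45.4 120.2] open 0.09519860390363953 [ 1.1  0.1 -0. ] x [ 0.02   0.006 -1.   ] jawyaw -82.3 [-0.19  0.55  1.75  0.01  0.82  1.23]
```

arm_command(commands=[0, -7, -10, 0, 0, 0, -12, 0, 0, 0, 0, 0])

```text
time: 10.92
tcp_pos: [0.592, -0.0516, 0.0993]
tcp_rot: [2.178, 0.151, -2.128]
wrist_force: [0.2, 0.2, 0.5]
opening: 0.095
```

```bash
python3 st.py
```

```text
10.925 [592.  -51.6  99.3] open 0.0950115922918415 [0.2 0.2 0.5] x [ 0.023  0.006 -1.   ] jawyaw -82.2 [-0.2   0.58  1.77  0.01  0.78  1.22]
```

arm_command(commands=[0, 0, 0, 0, 0, 0, 0, 0, 0, 0, 0, 0, 0, 0, 0, 0, 0, 0, 0, 0, 0, 0, 0, 0, 0, 0, 0, 0, 0, 0, 0, 0], gripper=-1)

```text
time: 11.92
tcp_pos: [0.5926, -0.0518, 0.1006]
tcp_rot: [2.18, 0.15, -2.125]
wrist_force: [0.5, 0.3, -0.4]
opening: 0.0356
```

```bash
python3 st.py
```

```text
11.925 [592.6 -51.8 100.6] open 0.03562953389570612 [ 0.5  0.3 -0.4] x [ 0.025  0.005 -1.   ] jawyaw -82.2 [-0.2   0.57  1.76  0.01  0.78  1.22]
```

arm_command(commands=[0, 0, 30, 0, 0, 0, 40, 0, 0, 0, 40, 0, 0, 0, 0, 0])

```text
time: 12.42
tcp_pos: [0.5912, -0.0515, 0.2119]
tcp_rot: [2.176, 0.152, -2.13]
wrist_force: [-0.3, 0.1, -2.5]
opening: 0.0355
```

```bash
python3 st.py
```

```text
12.425 [591.2 -51.5 211.9] open 0.0354748988101917 [-0.3  0.1 -2.5] x [ 0.021  0.006 -1.   ] jawyaw -82.2 [-0.2   0.44  1.66  0.01  1.03  1.23]
```

arm_command(commands=[4, 40, 2, 0, 4, 45, 2, 0, 4, 45, 2, 0, 4, 45, 0, 0, 4, 45, 0, 0, 4, 45, 0, 0, 3, 40, 0, 0, 0, 0, 0, 0, 0, 0, 0, 0])

```text
time: 13.55
tcp_pos: [0.6128, 0.2614, 0.202]
tcp_rot: [2.154, 0.147, -2.153]
wrist_force: [0.5, -0.1, -2.6]
opening: 0.0353
```

```bash
python3 st.py
```

```text
13.55 [612.8 261.4 202. ] open 0.03532993063244028 [ 0.5 -0.1 -2.6] x [ 0.     0.002 -1.   ] jawyaw -82.3 [0.3  0.56 1.46 0.   1.11 1.74]
```

arm_command(commands=[3, 2, -30, 0, 2, 2, -30, 0, 1, 1, -30, 0, 0, 0, 0, 0, 0, 0, 0, 0])

```text
time: 14.18
tcp_pos: [0.6192, 0.2606, 0.1091]
tcp_rot: [2.155, 0.14, -2.157]
wrist_force: [0.0, -0.2, -1.9]
opening: 0.0356
```

```bash
python3 st.py
```

```text
14.175 [619.2 260.6 109.1] open 0.035633409983806645 [ 0.  -0.2 -1.9] x [-0.001  0.002 -1.   ] jawyaw -82.7 [0.3  0.67 1.54 0.   0.94 1.74]
```

arm_command(commands=[0, 4, -8, 0, 0, 0, -4, 0])

```text
time: 14.42
tcp_pos: [0.62, 0.2647, 0.0987]
tcp_rot: [2.159, 0.14, -2.154]
wrist_force: [0.4, -0.3, -2.7]
opening: 0.0355
```

arm_command(commands=[0, 0, -4, 0])

```text
time: 14.55
tcp_pos: [0.6206, 0.2648, 0.0969]
tcp_rot: [2.161, 0.141, -2.151]
wrist_force: [-7.5, -4.0, 31.2]
opening: 0.0354
```

Contact. Back off slightly and release.

arm_command(commands=[0, 0, 1, 0])

```text
time: 14.68
tcp_pos: [0.6208, 0.2649, 0.0986]
tcp_rot: [2.163, 0.141, -2.15]
wrist_force: [0.5, 0.2, -2.3]
opening: 0.0355
```

arm_command(commands=[0, 0, 0, 0, 0, 0, 0, 0, 0, 0, 0, 0, 0, 0, 0, 0], gripper=0.3)

```text
time: 15.18
tcp_pos: [0.6211, 0.2652, 0.099]
tcp_rot: [2.164, 0.142, -2.149]
wrist_force: [0.7, -0.2, 0.2]
opening: 0.0613
```

```bash
python3 st.py
```

```text
15.175 [621.1 265.2  99. ] open 0.06126555519178003 [ 0.7 -0.2  0.2] x [ 0.007  0.004 -1.   ] jawyaw -82.6 [0.31 0.68 1.54 0.   0.91 1.75]
```

arm_command(commands=[0, 0, 40, 0, 0, 0, 50, 0, -20, -38, 10, 0, -23, -44, 0, 0, -23, -44, 0, 0, -23, -44, 0, 0, -23, -44, 0, 0, -20, -36, 0, 0, -7, -14, 0, 0, 0, 0, 0, 0], gripper=1)

```text
time: 16.42
tcp_pos: [0.4774, -0.0054, 0.2015]
tcp_rot: [2.165, 0.142, -2.146]
wrist_force: [-0.5, 0.3, 0.8]
opening: 0.0953
```

```bash
python3 st.py;python3 - <<'E'
from meas import *
c=snap('scene','scene4')
print(captop(c,(.537,.266),.139),captop(c,(.62,.265),.124),captop(c,(.482,-.001),.113))
E
```

```text
16.425 [477.4  -5.4 201.5] open 0.09529633268780253 [-0.5  0.3  0.8] x [ 0.009  0.003 -1.   ] jawyaw -82.6 [-0.15  0.3   1.93  0.01  0.91  1.29]
(array([532.8, 264.4]), np.float64(36.8), array([534.2, 264.4])) (array([617.6, 263.3]), np.float64(36.4), array([618.4, 263.1])) (array([482. ,  -1.2]), np.float64(36.2), array([483.1,  -1.6]))
```

View pics/scene4.png

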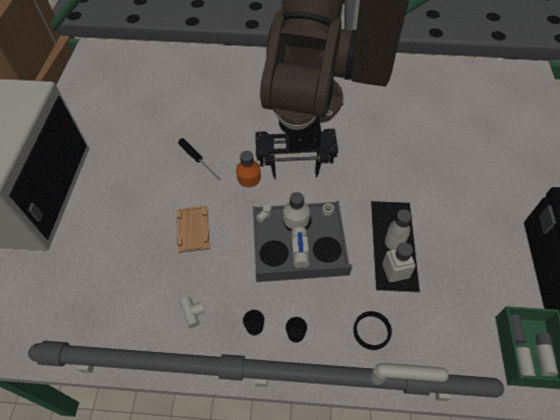

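Slim (402,230) and square (399,262) are standing on the mat. Now the wide bottle.

arm_command(commands=[4, 4, -30, 0, 0, 0, -30, 0, 0, 0, -30, 0, 0, 0, 0, 0, 0, 0, 0, 0])

```text
time: 17.1
tcp_pos: [0.4857, 0.004, 0.1099]
tcp_rot: [2.166, 0.148, -2.139]
wrist_force: [-0.5, 0.5, 0.1]
opening: 0.0953
```

```bash
python3 st.py
```

```text
17.1 [485.7   4.  109.9] open 0.09526295650649198 [-0.5  0.5  0.1] x [ 0.012  0.003 -1.   ] jawyaw -82.3 [-0.13  0.44  2.01  0.01  0.67  1.3 ]
```

arm_command(commands=[-4, -5, -12, 0, 0, 0, -13, 0, 0, 0, 0, 0])

```text
time: 17.48
tcp_pos: [0.4824, -0.0011, 0.0849]
tcp_rot: [2.169, 0.148, -2.135]
wrist_force: [0.6, -0.4, 1.1]
opening: 0.0951
```

```bash
python3 st.py
```

```text
17.475 [482.4  -1.1  84.9] open 0.09505610922889081 [ 0.6 -0.4  1.1] x [ 0.016  0.003 -1.   ] jawyaw -82.2 [-0.14  0.48  2.04  0.01  0.6   1.29]
```

arm_command(commands=[0, 0, 1, 0, 0, 0, 0, 0, 0, 0, 0, 0, 0, 0, 0, 0, 0, 0, 0, 0, 0, 0, 0, 0, 0, 0, 0, 0, 0, 0, 0, 0], gripper=-1)

```text
time: 18.48
tcp_pos: [0.4828, -0.0012, 0.0867]
tcp_rot: [2.17, 0.147, -2.134]
wrist_force: [-0.4, 1.2, -0.5]
opening: 0.0355
```

```bash
python3 st.py
```

```text
18.475 [482.8  -1.2  86.7] open 0.03549271277251948 [-0.4  1.2 -0.5] x [ 0.017  0.002 -1.   ] jawyaw -82.3 [-0.14  0.48  2.04  0.01  0.6   1.29]
```

arm_command(commands=[0, 0, 30, 0, 0, 0, 40, 0, 0, 0, 40, 0, 0, 0, 0, 0])

```text
time: 18.98
tcp_pos: [0.4813, -0.0011, 0.1983]
tcp_rot: [2.166, 0.148, -2.139]
wrist_force: [0.6, 0.3, -3.1]
opening: 0.0358
```

```bash
python3 st.py
```

```text
18.975 [481.3  -1.1 198.3] open 0.03577695920722095 [ 0.6  0.3 -3.1] x [ 0.012  0.003 -1.   ] jawyaw -82.3 [-0.14  0.3   1.93  0.01  0.9   1.29]
```

arm_command(commands=[-4, 40, 2, 0, -5, 45, 2, 0, -5, 45, 2, 0, -5, 45, 0, 0, -5, 45, 0, 0, -3, 38, 0, 0, 0, 0, 0, 0, 0, 0, 0, 0])

```text
time: 19.98
tcp_pos: [0.4483, 0.2629, 0.1928]
tcp_rot: [2.149, 0.142, -2.155]
wrist_force: [0.2, -0.8, -4.0]
opening: 0.0359
```

```bash
python3 st.py
```

```text
19.975 [448.3 262.9 192.8] open 0.03586519230562587 [ 0.2 -0.8 -4. ] x [-0.003 -0.002 -1.   ] jawyaw -82.4 [ 0.4   0.37  1.84 -0.    0.94  1.84]
```

arm_command(commands=[2, 2, -30, 0, 1, 1, -30, 0, 1, 1, -30, 0, 0, 0, 0, 0, 0, 0, 0, 0])

```text
time: 20.6
tcp_pos: [0.4528, 0.2624, 0.0996]
tcp_rot: [2.149, 0.135, -2.159]
wrist_force: [0.4, 0.4, -2.3]
opening: 0.0353
```

```bash
python3 st.py
```

```text
20.6 [452.8 262.4  99.6] open 0.0353475590231913 [ 0.4  0.4 -2.3] x [-0.004 -0.003 -1.   ] jawyaw -82.7 [ 0.4   0.51  1.92 -0.    0.72  1.84]
```

arm_command(commands=[0, 3, -9, 0, 0, 0, -6, 0])

```text
time: 20.85
tcp_pos: [0.4538, 0.2656, 0.0858]
tcp_rot: [2.154, 0.136, -2.156]
wrist_force: [0.5, -0.2, -3.2]
opening: 0.0356
```

arm_command(commands=[0, 0, -4, 0])

```text
time: 20.98
tcp_pos: [0.4538, 0.2659, 0.0825]
tcp_rot: [2.155, 0.136, -2.156]
wrist_force: [-8.9, 0.0, 33.2]
opening: 0.0354
```

arm_command(commands=[0, 0, 1, 0])

```text
time: 21.1
tcp_pos: [0.4538, 0.266, 0.0836]
tcp_rot: [2.155, 0.137, -2.156]
wrist_force: [0.4, -0.3, -3.6]
opening: 0.0355
```

arm_command(commands=[0, 0, 0, 0, 0, 0, 0, 0, 0, 0, 0, 0, 0, 0, 0, 0], gripper=0.3)

```text
time: 21.6
tcp_pos: [0.4543, 0.2663, 0.0841]
tcp_rot: [2.157, 0.138, -2.154]
wrist_force: [-0.5, 0.5, 0.2]
opening: 0.0612
```

```bash
python3 st.py
```

```text
21.6 [454.3 266.3  84.1] open 0.06124512702951826 [-0.5  0.5  0.2] x [ 0.001 -0.    -1.   ] jawyaw -82.7 [ 0.4   0.53  1.93 -0.    0.68  1.85]
```

arm_command(commands=[0, 0, 45, 0, 0, 0, 50, 0, 3, -38, 20, 0, 4, -44, 0, 0, 4, -44, 0, 0, 4, -44, 0, 0, 4, -44, 0, 0, 3, -30, 0, 0, 0, 0, 0, 0, 0, 0, 0, 0], gripper=1)

```text
time: 22.85
tcp_pos: [0.4759, 0.0153, 0.2031]
tcp_rot: [2.158, 0.138, -2.151]
wrist_force: [-0.7, 0.1, -0.1]
opening: 0.0954
```

```bash
python3 st.py;python3 - <<'E'
from meas import *
c=snap('wrist','wrist5'); print(handle(c,.06))
c=snap('scene','scene5'); print(handle(c,.06)); 
print(captop(c,(.537,.266),.139),captop(c,(.62,.265),.124),captop(c,(.454,.265),.109))
E
```

```text
22.85 [475.9  15.3 203.1] open 0.09538248267964386 [-0.7  0.1 -0.1] x [ 0.003 -0.001 -1.   ] jawyaw -82.6 [-0.11  0.29  1.93 -0.    0.92  1.34]
((array([578.7,  17. ]), array([53.7, 11.7]), 7.7), array([579.6,  16.9,  60. ]), np.int64(811))
((array([580.6,  16.2]), array([52.1, 10.1]), 4.31), array([581.1,  16.2,  60. ]), np.int64(75))
(array([532.8, 264.4]), np.float64(36.8), array([534.1, 264.5])) (array([617.6, 263.3]), np.float64(36.4), array([618.3, 263. ])) (array([450.7, 264.8]), np.float64(35.8), array([452.5, 264.6]))
```

View pics/wrist5.png

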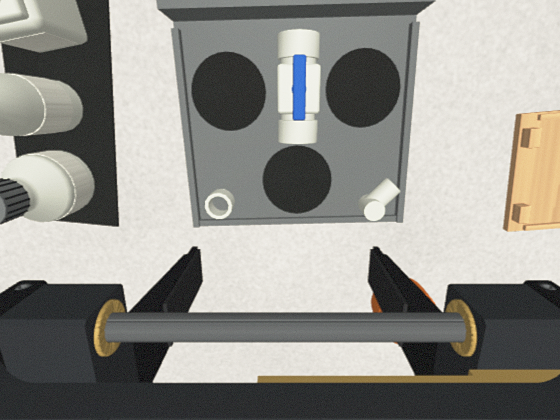

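View pics/scene5.png

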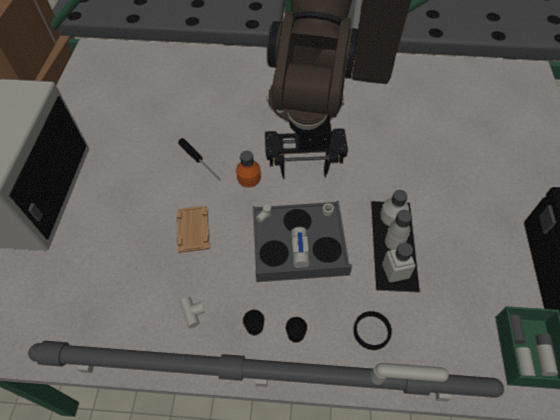

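All three bottles stand on the mat (scene (398,200), (402,222), (400,258)). The valve is at about (580,16.5) mm, yaw 7.5°, and the jaws are already aligned with it.

arm_command(commands=[25, 0, 0, 0, 25, 0, 0, 0, 25, 0, 0, 0, 25, 0, 0, 0, 3, 0, -20, 0, 0, 0, -30, 0, 0, 0, -30, 0, 0, 0, 0, 0, 0, 0, 0, 0])

```text
time: 24.08
tcp_pos: [0.5821, 0.0257, 0.1221]
tcp_rot: [2.152, 0.152, -2.142]
wrist_force: [0.1, -0.1, 0.4]
opening: 0.0953
```

```bash
python3 st.py
```

```text
24.075 [582.1  25.7 122.1] open 0.09534790000704985 [ 0.1 -0.1  0.4] x [ 0.005 -0.    -1.   ] jawyaw -81.8 [-0.07  0.54  1.76 -0.    0.83  1.36]
```

arm_command(commands=[-2, -9, -20, 0, 0, 0, -30, 0, 0, 0, -25, 0, 0, 0, 0, 0])

```text
time: 24.58
tcp_pos: [0.583, 0.0175, 0.0514]
tcp_rot: [2.161, 0.152, -2.131]
wrist_force: [-0.1, 0.2, 0.5]
opening: 0.0955
```

```bash
python3 st.py
```

```text
24.575 [583.   17.5  51.4] open 0.09546363936130596 [-0.1  0.2  0.5] x [ 0.014 -0.001 -1.   ] jawyaw -81.8 [-0.08  0.64  1.82  0.    0.67  1.34]
```

arm_command(commands=[-3, -1, -20, 0, 0, 0, -15, 0, 0, 0, 0, 0])

```text
time: 24.95
tcp_pos: [0.5826, 0.0168, 0.0201]
tcp_rot: [2.167, 0.152, -2.123]
wrist_force: [-0.6, 1.3, -0.7]
opening: 0.0949
```

```bash
python3 st.py
```

```text
24.95 [582.6  16.8  20.1] open 0.09492178428710137 [-0.6  1.3 -0.7] x [ 0.021 -0.002 -1.   ] jawyaw -81.7 [-0.08  0.68  1.84  0.    0.6   1.34]
```

arm_command(commands=[-3, 0, -4, 0, 0, 0, 0, 0, 0, 0, 0, 0, 0, 0, 0, 0, 0, 0, 0, 0, 0, 0, 0, 0, 0, 0, 0, 0, 0, 0, 0, 0], gripper=-1, squeeze=25)

```text
time: 25.95
tcp_pos: [0.5807, 0.0168, 0.0182]
tcp_rot: [2.17, 0.151, -2.119]
wrist_force: [-0.8, 1.2, 0.3]
opening: 0.0398
```

```bash
python3 st.py
```

```text
25.95 [580.7  16.8  18.2] open 0.03983718921496408 [-0.8  1.2  0.3] x [ 0.024 -0.002 -1.   ] jawyaw -81.7 [-0.08  0.68  1.85  0.    0.59  1.34]
```

arm_command(commands=[0, 0, 25, 0, 0, 0, 40, 0, 0, 0, 40, 0, 0, 0, 30, 0, 0, 0, 0, 0])

```text
time: 26.58
tcp_pos: [0.5791, 0.0169, 0.1554]
tcp_rot: [2.166, 0.152, -2.124]
wrist_force: [-0.3, -0.6, -2.3]
opening: 0.0399
```

```bash
python3 st.py; python3 - <<'E'
from meas import *
for n in ['scene0','side0','wrist1']:
    c=load(n); hsv=cv2.cvtColor(c['img'],cv2.COLOR_RGB2HSV)
    m=((hsv[...,0]<22)&(hsv[...,1]>70)&(hsv[...,2]>70)).astype(np.uint8); m=cv2.morphologyEx(m,cv2.MORPH_OPEN,np.ones((3,3)))
    k,l,st,ce=cv2.connectedComponentsWithStats(m)
    W=cloud(c)
    for i in range(1,k):
        v,u=np.nonzero(l==i)
        if st[i,4]<300: continue
        P=ray(c,np.stack([u,v],-1),.010)
        if np.hypot(*(P[:,:2].mean(0)-[.532,-.278]))>.05: continue
        Q=W[l==i]; print(n,rect(P),'blocks:',end='')
        b=(l==i)&(W[...,2]>.0205)&(W[...,2]<.03); kk,ll,ss,cc=cv2.connectedComponentsWithStats(b.astype(np.uint8))
        for j in range(1,kk):
            if ss[j,4]>8:
                vv,uu=np.nonzero(ll==j); print(ss[j,4],ray(c,np.stack([uu,vv],-1),.024)[:,:2].mean(0).round(4)*1000,end=' ')
        print()
c=load('wrist1'); cv2.imwrite('pics/cr.png',cv2.resize(c['img'][50:210,360:480,::-1],None,fx=4,fy=3.7,interpolation=cv2.INTER_CUBIC))
E
```

```text
26.575 [579.1  16.9 155.4] open 0.03985016496840452 [-0.3 -0.6 -2.3] x [ 0.02  -0.002 -1.   ] jawyaw -81.7 [-0.08  0.49  1.75  0.    0.88  1.34]
scene0 (array([ 531.2, -277.8]), array([139.3,  83.8]), 12.46) blocks:34 [ 483.8 -254.9] 25 [ 498.1 -319.7] 31 [ 565.5 -236.6] 29 [ 580.2 -302.4] 
side0 (array([ 532.8, -274.5]), array([135.5,  99.8]), 12.27) blocks:80 [ 567.2 -237.1] 79 [ 485.3 -254.4] 95 [ 581.7 -303.2] 94 [ 500.1 -320.9] 
wrist1 (array([ 531.1, -279. ]), array([133.6,  89.7]), 12.29) blocks:219 [ 578.9 -300.5] 218 [ 564.3 -234.5] 190 [ 497.  -318.1] 172 [ 482.7 -252.2]
```

View pics/cr.png

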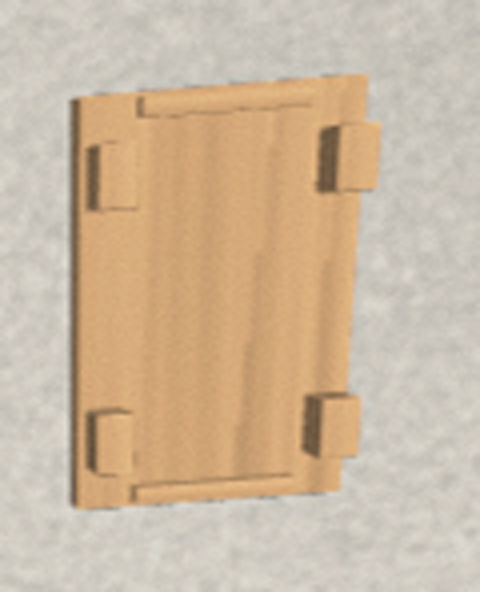

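arm_command(commands=[-6, -40, 2, 0, -7, -45, 2, 1, -7, -45, 2, 1, -7, -45, 0, 1, -7, -45, 0, 1, -7, -45, 0, 0, -4, -20, 0, 0, 0, 0, 0, 0, 0, 0, 0, 0])

```text
time: 27.7
tcp_pos: [0.5276, -0.2729, 0.1479]
tcp_rot: [2.115, 0.239, -2.103]
wrist_force: [0.4, 0.0, -1.2]
opening: 0.0397
```

```bash
python3 st.py
```

```text
27.7 [ 527.6 -272.9  147.9] open 0.039655138599642044 [ 0.4  0.  -1.2] x [ 0.005  0.008 -1.   ] jawyaw -77.5 [-0.59  0.52  1.71  0.01  0.91  0.75]
```

arm_command(commands=[4, -5, -30, 0, 0, 0, -30, 0, 0, 0, -20, 0, 0, 0, 0, 0, 0, 0, 0, 0])

```text
time: 28.32
tcp_pos: [0.5337, -0.2718, 0.0666]
tcp_rot: [2.112, 0.246, -2.098]
wrist_force: [-1.3, 0.2, -1.7]
opening: 0.0394
```

```bash
python3 st.py; python3 - <<'E'
from meas import *
c=snap('side','side6'); print(handle(c,.092,(.45,.65,-.35,-.2)))
c=snap('scene','scene6'); print(handle(c,.092,(.45,.65,-.35,-.2)))
c=snap('wrist','wrist6')
E
```

```text
28.325 [ 533.7 -271.8   66.6] open 0.03942552059963814 [-1.3  0.2 -1.7] x [ 0.006  0.008 -1.   ] jawyaw -77.1 [-0.59  0.63  1.76  0.01  0.75  0.75]
((array([ 519. , -261.4]), array([13.7, 17.8]), 85.79), array([ 516.2, -262. ,   92. ]), np.int64(44))
((array([ 523.3, -276.9]), array([56.3, 10.3]), 11.14), array([ 525.9, -275.7,   92. ]), np.int64(62))
```

View pics/side6.png

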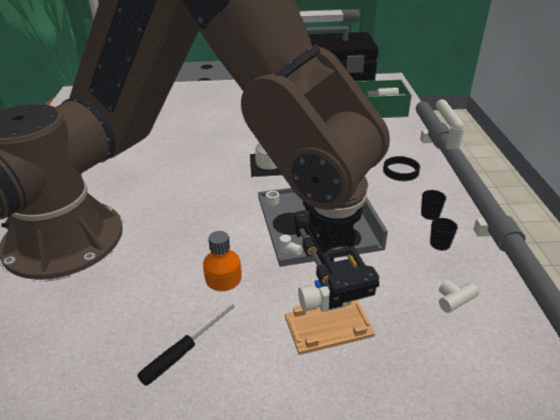

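View pics/wrist6.png

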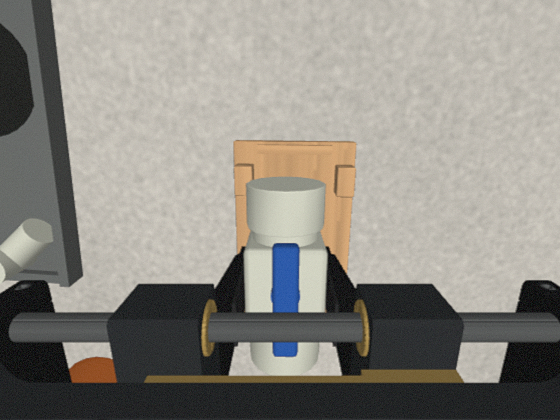

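```bash
python3 - <<'E'
from meas import *
for n in ['wrist6','scene6']: print(handle(load(n),.108,(.4,.7,-.4,-.15)))
E
```

```text
((array([ 533.1, -271.3]), array([57.3, 12.6]), 12.18), array([ 539.1, -270. ,  108. ]), np.int64(2128))
((array([ 533.4, -272.2]), array([55.5, 10.2]), 11.14), array([ 536. , -270.9,  108. ]), np.int64(62))
```

arm_command(commands=[-2, -6, -15, 0, 0, 0, -12, 0, 0, 0, 0, 0])

```text
time: 28.85
tcp_pos: [0.5314, -0.2791, 0.0385]
tcp_rot: [2.113, 0.243, -2.097]
wrist_force: [0.2, 0.0, -1.8]
opening: 0.0398
```

```bash
python3 st.py
```

```text
28.85 [ 531.4 -279.1   38.5] open 0.039777615362155475 [ 0.2  0.  -1.8] x [ 0.007  0.007 -1.   ] jawyaw -77.1 [-0.6   0.68  1.77  0.01  0.69  0.74]
```

arm_command(commands=[0, 1, -10, 0, 0, 0, -6, 0])

```text
time: 29.1
tcp_pos: [0.5315, -0.2782, 0.0217]
tcp_rot: [2.114, 0.243, -2.097]
wrist_force: [-0.3, 0.4, -1.3]
opening: 0.0399
```

arm_command(commands=[0, 0, -4, 0])

```text
time: 29.22
tcp_pos: [0.5317, -0.2781, 0.019]
tcp_rot: [2.114, 0.243, -2.096]
wrist_force: [-7.8, 7.9, 39.2]
opening: 0.04
```

Seated on the base (contact at about the expected height). Release.

arm_command(commands=[0, 0, 1, 0])

```text
time: 29.35
tcp_pos: [0.5319, -0.2781, 0.0203]
tcp_rot: [2.115, 0.242, -2.095]
wrist_force: [0.9, -0.9, -0.3]
opening: 0.0398
```

arm_command(commands=[0, 0, 0, 0, 0, 0, 0, 0, 0, 0, 0, 0, 0, 0, 0, 0, 0, 0, 0, 0, 0, 0, 0, 0], gripper=1)

```text
time: 30.1
tcp_pos: [0.5321, -0.2782, 0.0201]
tcp_rot: [2.115, 0.242, -2.095]
wrist_force: [0.5, -0.5, -0.3]
opening: 0.0925
```

```bash
python3 st.py
```

```text
30.1 [ 532.1 -278.2   20.1] open 0.09254354999783247 [ 0.5 -0.5 -0.3] x [ 0.009  0.006 -1.   ] jawyaw -77.1 [-0.6   0.7   1.78  0.02  0.65  0.74]
```

arm_command(commands=[0, 0, 30, 0, 0, 0, 50, 0, 0, 0, 50, 0, 0, 0, 50, -2, -10, 50, 0, -3, -10, 50, 0, 0, -10, 50, 0, 0, 0, 0, 0, 0, 0, 0, 0, 0])

```text
time: 31.22
tcp_pos: [0.5001, -0.1244, 0.2061]
tcp_rot: [2.168, 0.148, -2.142]
wrist_force: [0.0, 0.7, 0.1]
opening: 0.0951
```

```bash
python3 st.py; python3 - <<'E'
from meas import *
for n in ['scene','side','wrist']:
    c=snap(n,n+'7'); 
    try: print(n,handle(c,.062,(.45,.65,-.35,-.2)))
    except Exception as e: print(e)
    W=cloud(c)
E
```

```text
31.225 [ 500.1 -124.4  206.1] open 0.09514738184302061 [0.  0.7 0.1] x [ 0.011  0.005 -1.   ] jawyaw -82.4 [-0.38  0.34  1.84  0.01  0.95  1.05]
scene ((array([ 530.5, -277. ]), array([54.2, 10.4]), 14.21), array([ 531.6, -277.3,   62. ]), np.int64(67))
side ((array([ 532.4, -281.6]), array([54.2, 19.1]), 12.19), array([ 531.6, -279.8,   62. ]), np.int64(227))
wrist ((array([ 529.7, -274.6]), array([55. , 15.7]), 12.82), array([ 530.6, -275.8,   62. ]), np.int64(732))
```

View pics/side7.png

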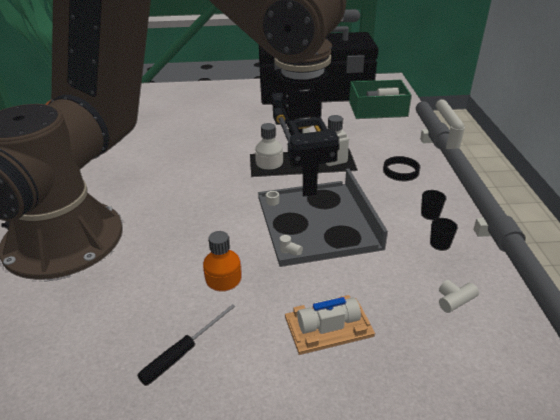

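View pics/wrist7.png

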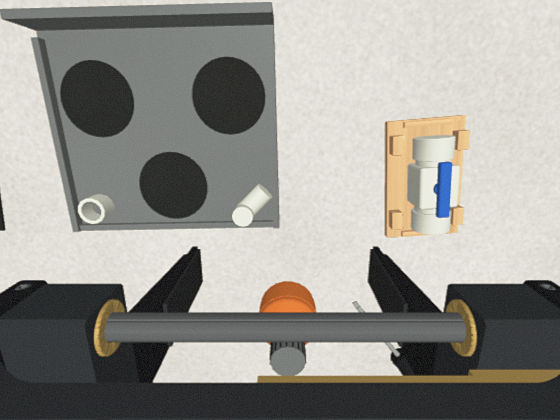

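The valve lies seated between the blocks (side pixel (330,315), wrist (432,185)), centre within about 3 mm in all views. Bringing the bottles back, square first.

arm_command(commands=[14, 45, 0, 0, 14, 45, 0, 0, 14, 45, 0, 0, 14, 45, 0, 0, 14, 45, 0, 0, 14, 45, 0, 0, 14, 45, 0, 0, 14, 45, 0, 0, 8, 28, 0, 0, 0, 0, 0, 0])

```text
time: 32.62
tcp_pos: [0.6279, 0.2662, 0.2016]
tcp_rot: [2.173, 0.13, -2.154]
wrist_force: [0.0, -0.5, -0.2]
opening: 0.0952
```

```bash
python3 st.py
```

```text
32.625 [627.9 266.2 201.6] open 0.09522012612088547 [ 0.  -0.5 -0.2] x [ 0.009  0.004 -1.   ] jawyaw -83.4 [0.3  0.58 1.43 0.   1.12 1.76]
```

arm_command(commands=[-8, -2, -20, 0, 0, 0, -30, 0, 0, 0, -30, 0, 0, 0, 0, 0, 0, 0, 0, 0])

```text
time: 33.25
tcp_pos: [0.6216, 0.2578, 0.12]
tcp_rot: [2.176, 0.123, -2.156]
wrist_force: [-0.3, 0.4, 0.9]
opening: 0.0952
```

```bash
python3 st.py
```

```text
33.25 [621.6 257.8 120. ] open 0.0952362631209782 [-0.3  0.4  0.9] x [ 0.009  0.003 -1.   ] jawyaw -83.7 [0.29 0.65 1.53 0.   0.95 1.75]
```

arm_command(commands=[-2, 5, -11, 0, 0, 1, -12, 0, 0, 0, 0, 0])

```text
time: 33.62
tcp_pos: [0.6203, 0.264, 0.0976]
tcp_rot: [2.179, 0.123, -2.154]
wrist_force: [-0.0, 0.2, 0.8]
opening: 0.0948
```

```bash
python3 st.py
```

```text
33.625 [620.3 264.   97.6] open 0.09481402058244846 [-0.   0.2  0.8] x [ 0.012  0.004 -1.   ] jawyaw -83.7 [0.3  0.68 1.55 0.   0.9  1.76]
```

arm_command(commands=[-1, 0, 0, 0, 0, 0, 0, 0, 0, 0, 0, 0, 0, 0, 0, 0, 0, 0, 0, 0, 0, 0, 0, 0, 0, 0, 0, 0, 0, 0, 0, 0], gripper=-1)

```text
time: 34.62
tcp_pos: [0.6196, 0.2642, 0.0985]
tcp_rot: [2.181, 0.124, -2.152]
wrist_force: [-1.4, 0.5, 0.2]
opening: 0.0355
```

```bash
python3 st.py
```

```text
34.625 [619.6 264.2  98.5] open 0.035490595906697564 [-1.4  0.5  0.2] x [ 0.013  0.005 -1.   ] jawyaw -83.7 [0.3  0.68 1.55 0.   0.9  1.77]
```

arm_command(commands=[0, 0, 30, 0, 0, 0, 40, 0, 0, 0, 40, 0, 0, 0, 0, 0])

```text
time: 35.12
tcp_pos: [0.6183, 0.2638, 0.2094]
tcp_rot: [2.176, 0.122, -2.156]
wrist_force: [-0.3, 0.6, -2.8]
opening: 0.0353
```

```bash
python3 st.py
```

```text
35.125 [618.3 263.8 209.4] open 0.035338998881022085 [-0.3  0.6 -2.8] x [ 0.009  0.003 -1.   ] jawyaw -83.7 [0.3  0.56 1.45 0.   1.13 1.77]
```

arm_command(commands=[-3, -40, 0, 0, -4, -45, 0, 0, -4, -45, 0, 1, -4, -45, 0, 0, -4, -45, 0, 0, -3, -45, 0, 0, -2, -35, 0, 0, 0, -8, 0, 0, 0, 0, 0, 0, 0, 0, 0, 0])

```text
time: 36.38
tcp_pos: [0.5865, -0.0517, 0.1943]
tcp_rot: [2.144, 0.146, -2.169]
wrist_force: [-0.5, -0.1, -2.4]
opening: 0.0357
```

```bash
python3 st.py
```

```text
36.375 [586.5 -51.7 194.3] open 0.0357120136170711 [-0.5 -0.1 -2.4] x [-0.012  0.005 -1.   ] jawyaw -82.6 [-0.2   0.47  1.67  0.    1.02  1.24]
```

arm_command(commands=[4, -2, -25, 0, 1, 0, -30, 0, 0, 0, -18, 0, 0, 0, 0, 0, 0, 0, 0, 0])

```text
time: 37.0
tcp_pos: [0.5923, -0.0482, 0.12]
tcp_rot: [2.142, 0.153, -2.164]
wrist_force: [-0.3, 0.1, -2.2]
opening: 0.0355
```

```bash
python3 st.py
```

```text
37.0 [592.3 -48.2 120. ] open 0.03549232189470475 [-0.3  0.1 -2.2] x [-0.011  0.005 -1.   ] jawyaw -82.2 [-0.19  0.56  1.73  0.    0.87  1.24]
```

arm_command(commands=[0, -4, -8, 0, 0, 0, -8, 0])

```text
time: 37.25
tcp_pos: [0.5931, -0.0522, 0.1049]
tcp_rot: [2.145, 0.153, -2.16]
wrist_force: [-0.6, -0.2, -2.4]
opening: 0.0357
```

arm_command(commands=[0, 0, -4, 0])

```text
time: 37.38
tcp_pos: [0.5933, -0.0521, 0.1024]
tcp_rot: [2.146, 0.152, -2.16]
wrist_force: [-9.1, 4.2, 36.1]
opening: 0.0356
```

arm_command(commands=[0, 0, 1, 0])

```text
time: 37.5
tcp_pos: [0.5934, -0.0521, 0.1037]
tcp_rot: [2.147, 0.152, -2.159]
wrist_force: [-0.6, -0.0, -3.4]
opening: 0.0356
```

arm_command(commands=[0, 0, 0, 0, 0, 0, 0, 0, 0, 0, 0, 0, 0, 0, 0, 0], gripper=0.3)

```text
time: 38.0
tcp_pos: [0.5937, -0.0524, 0.1036]
tcp_rot: [2.147, 0.152, -2.158]
wrist_force: [0.3, -0.2, -1.0]
opening: 0.0616
```

```bash
python3 st.py
```

```text
38.0 [593.7 -52.4 103.6] open 0.06161743669041335 [ 0.3 -0.2 -1. ] x [-0.005  0.004 -1.   ] jawyaw -82.2 [-0.2   0.58  1.74  0.    0.83  1.23]
```

arm_command(commands=[0, 0, 45, 0, 0, 0, 60, 0, -8, 40, 2, 0, -9, 47, 0, 0, -9, 47, 0, 0, -8, 47, 0, 0, -8, 47, 0, 0, -8, 47, 0, 0, -5, 30, 0, 0, 0, 0, 0, 0], gripper=1)

```text
time: 39.25
tcp_pos: [0.5357, 0.2612, 0.2137]
tcp_rot: [2.15, 0.15, -2.159]
wrist_force: [0.2, -0.9, 1.1]
opening: 0.0952
```

```bash
python3 st.py; python3 - <<'E'
from meas import *
c=snap('side','side8'); print(captop(c,(.592,-.053),.128))
c=snap('scene','scene8'); print(captop(c,(.592,-.053),.128))
E
```

```text
39.25 [535.7 261.2 213.7] open 0.09521325150249811 [ 0.2 -0.9  1.1] x [-0.004  0.005 -1.   ] jawyaw -82.3 [0.34 0.45 1.63 0.01 1.06 1.77]
(array([591.5, -50.8]), np.float64(36.3), array([590.9, -54. ]))
(array([589.1, -53.8]), np.float64(36.3), array([589.8, -52.7]))
```

Square is back within about 2.5 mm (same measure: scene 589.1,-53.8 against 591.7,-53.7). Now slim.

arm_command(commands=[0, 4, -25, 0, 0, 1, -30, 0, 0, 1, -28, 0, 0, 0, 0, 0, 0, 0, 0, 0])

```text
time: 39.98
tcp_pos: [0.5388, 0.2595, 0.1305]
tcp_rot: [2.157, 0.141, -2.16]
wrist_force: [0.1, 0.1, -0.2]
opening: 0.0951
```

```bash
python3 st.py
```

```text
39.975 [538.8 259.5 130.5] open 0.095080035347293 [ 0.1  0.1 -0.2] x [-0.002  0.005 -1.   ] jawyaw -82.8 [0.34 0.55 1.72 0.01 0.88 1.78]
```

arm_command(commands=[-4, 5, -11, 0, 0, 1, -9, 0, 0, 0, 0, 0])

```text
time: 40.35
tcp_pos: [0.5352, 0.2657, 0.1111]
tcp_rot: [2.161, 0.141, -2.158]
wrist_force: [-0.6, -0.4, -0.7]
opening: 0.0949
```

```bash
python3 st.py
```

```text
40.35 [535.2 265.7 111.1] open 0.09489487164674226 [-0.6 -0.4 -0.7] x [ 0.001  0.006 -1.   ] jawyaw -82.8 [0.35 0.57 1.73 0.01 0.83 1.79]
```

arm_command(commands=[0, -1, 0, 0, 0, 0, 0, 0, 0, 0, 0, 0, 0, 0, 0, 0, 0, 0, 0, 0, 0, 0, 0, 0, 0, 0, 0, 0, 0, 0, 0, 0], gripper=-1)

```text
time: 41.35
tcp_pos: [0.5356, 0.2649, 0.1119]
tcp_rot: [2.162, 0.142, -2.157]
wrist_force: [-0.7, 0.2, -1.1]
opening: 0.0356
```

```bash
python3 st.py
```

```text
41.35 [535.6 264.9 111.9] open 0.03555832784603773 [-0.7  0.2 -1.1] x [ 0.002  0.006 -1.   ] jawyaw -82.8 [0.35 0.57 1.74 0.01 0.83 1.79]
```

arm_command(commands=[0, 0, 30, 0, 0, 0, 40, 0, 0, 0, 30, 0, 0, 0, 0, 0])

```text
time: 41.85
tcp_pos: [0.5345, 0.2644, 0.213]
tcp_rot: [2.158, 0.141, -2.16]
wrist_force: [0.9, 1.2, -2.3]
opening: 0.036
```

```bash
python3 st.py
```

```text
41.85 [534.5 264.4 213. ] open 0.03597558711326179 [ 0.9  1.2 -2.3] x [-0.001  0.005 -1.   ] jawyaw -82.8 [0.35 0.45 1.63 0.01 1.06 1.79]
```

arm_command(commands=[7, -35, 0, 0, 8, -40, 0, 0, 8, -40, 0, 0, 8, -38, 0, 0, 5, -20, 0, 0, 0, 0, 0, 0, 0, 0, 0, 0])

```text
time: 42.72
tcp_pos: [0.5672, 0.0864, 0.2022]
tcp_rot: [2.142, 0.141, -2.174]
wrist_force: [0.2, -0.3, -1.1]
opening: 0.0356
```

```bash
python3 st.py
```

```text
42.725 [567.2  86.4 202.2] open 0.03560650167427533 [ 0.2 -0.3 -1.1] x [-0.015  0.004 -1.   ] jawyaw -82.8 [0.03 0.44 1.69 0.   1.03 1.48]
```

Expected touch-down at TCP z of about 116.

arm_command(commands=[3, 2, -25, 0, 1, 1, -25, 0, 0, 0, -20, 0, 0, 0, 0, 0, 0, 0, 0, 0])

```text
time: 43.35
tcp_pos: [0.5699, 0.0941, 0.1295]
tcp_rot: [2.139, 0.147, -2.172]
wrist_force: [-0.1, -1.0, -2.2]
opening: 0.0352
```

```bash
python3 st.py
```

```text
43.35 [569.9  94.1 129.5] open 0.035222373572968424 [-0.1 -1.  -2.2] x [-0.016  0.004 -1.   ] jawyaw -82.5 [0.05 0.53 1.76 0.01 0.87 1.48]
```

arm_command(commands=[2, -7, -3, 0, 0, 0, -6, 0])

```text
time: 43.6
tcp_pos: [0.5727, 0.087, 0.1217]
tcp_rot: [2.142, 0.148, -2.169]
wrist_force: [0.6, 1.0, -1.6]
opening: 0.0358
```

```bash
python3 st.py
```

```text
43.6 [572.7  87.  121.7] open 0.03575514225310544 [ 0.6  1.  -1.6] x [-0.013  0.004 -1.   ] jawyaw -82.4 [0.03 0.54 1.76 0.01 0.85 1.47]
```

arm_command(commands=[-1, -1, -6, 0])

```text
time: 43.72
tcp_pos: [0.5718, 0.0858, 0.1157]
tcp_rot: [2.142, 0.147, -2.169]
wrist_force: [-7.5, 4.3, 33.7]
opening: 0.0356
```

arm_command(commands=[0, 0, -3, 0])

```text
time: 43.85
tcp_pos: [0.573, 0.086, 0.1151]
tcp_rot: [2.147, 0.147, -2.164]
wrist_force: [-4.7, 1.8, 34.9]
opening: 0.0354
```

arm_command(commands=[0, 0, 1, 0])

```text
time: 43.98
tcp_pos: [0.5733, 0.086, 0.1166]
tcp_rot: [2.149, 0.147, -2.163]
wrist_force: [0.5, -0.5, -1.4]
opening: 0.0356
```

arm_command(commands=[0, 0, 0, 0, 0, 0, 0, 0, 0, 0, 0, 0, 0, 0, 0, 0], gripper=0.3)

```text
time: 44.48
tcp_pos: [0.5731, 0.0858, 0.1161]
tcp_rot: [2.148, 0.147, -2.164]
wrist_force: [0.7, -0.5, 0.3]
opening: 0.0614
```

```bash
python3 st.py
```

```text
44.475 [573.1  85.8 116.1] open 0.061400103256152486 [ 0.7 -0.5  0.3] x [-0.007  0.005 -1.   ] jawyaw -82.5 [0.03 0.55 1.77 0.01 0.83 1.47]
```

arm_command(commands=[0, 0, 40, 0, 0, 0, 45, 0, -20, 29, 0, 0, -25, 37, 0, 0, -25, 37, 0, 0, -25, 37, 0, 0, -18, 28, 0, 0, -7, 10, 0, 0, 0, 0, 0, 0, 0, 0, 0, 0], gripper=1)

```text
time: 45.72
tcp_pos: [0.4498, 0.2671, 0.2029]
tcp_rot: [2.149, 0.145, -2.165]
wrist_force: [-0.0, -0.4, -1.3]
opening: 0.0952
```

```bash
python3 st.py; python3 - <<'E'
from meas import *
c=snap('side','side9'); print(captop(c,(.571,.086),.143))
c=snap('scene','scene9'); print(captop(c,(.571,.086),.143),captop(c,(.452,.265),.109))
E
```

```text
45.725 [449.8 267.1 202.9] open 0.09521488242102652 [-0.  -0.4 -1.3] x [-0.008  0.005 -1.   ] jawyaw -82.6 [0.41 0.36 1.82 0.01 0.97 1.84]
(array([571.5,  88.3]), np.float64(36.5), array([570.4,  83.8]))
(array([568.5,  85.2]), np.float64(36.4), array([569.6,  85.5])) (array([450.7, 264.8]), np.float64(35.8), array([452.4, 264.6]))
```

View pics/side9.png

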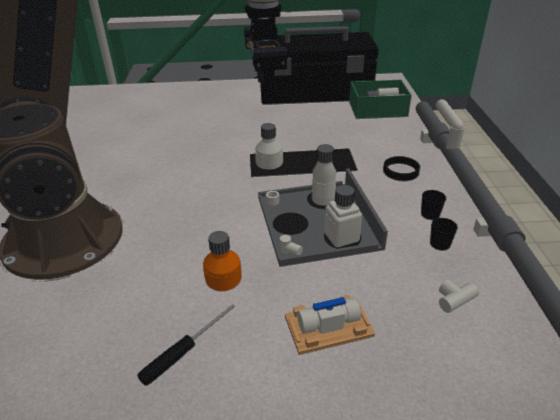

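Slim (324,175) and square (344,215) are back in place to within about 2 mm, and the valve is seated. Now the wide bottle.

arm_command(commands=[2, 1, -30, 0, 0, 1, -30, 0, 0, 1, -30, 0, 0, 0, 0, 0, 0, 0, 0, 0])

```text
time: 46.45
tcp_pos: [0.455, 0.2674, 0.1119]
tcp_rot: [2.155, 0.14, -2.166]
wrist_force: [0.2, -1.0, 0.4]
opening: 0.0951
```

```bash
python3 st.py
```

```text
46.45 [455.  267.4 111.9] open 0.09505746313464745 [ 0.2 -1.   0.4] x [-0.005  0.006 -1.   ] jawyaw -82.9 [0.4  0.49 1.9  0.01 0.75 1.84]
```

arm_command(commands=[-1, -1, -14, 0, -1, 0, -14, 0, 0, 0, 0, 0])

```text
time: 46.82
tcp_pos: [0.4537, 0.2663, 0.0839]
tcp_rot: [2.159, 0.141, -2.163]
wrist_force: [-0.1, 0.1, -0.1]
opening: 0.0951
```

```bash
python3 st.py
```

```text
46.825 [453.7 266.3  83.9] open 0.09505122291763345 [-0.1  0.1 -0.1] x [-0.002  0.007 -1.   ] jawyaw -83.0 [0.4  0.53 1.93 0.01 0.68 1.84]
```

arm_command(commands=[0, -1, 0, 0, 0, 0, 0, 0, 0, 0, 0, 0, 0, 0, 0, 0, 0, 0, 0, 0, 0, 0, 0, 0, 0, 0, 0, 0, 0, 0, 0, 0], gripper=-1)

```text
time: 47.82
tcp_pos: [0.454, 0.2656, 0.0847]
tcp_rot: [2.161, 0.142, -2.162]
wrist_force: [-0.0, -0.2, -0.8]
opening: 0.0353
```

```bash
python3 st.py
```

```text
47.825 [454.  265.6  84.7] open 0.035336682101818236 [-0.  -0.2 -0.8] x [-0.001  0.008 -1.   ] jawyaw -82.9 [0.4  0.53 1.93 0.01 0.68 1.84]
```

arm_command(commands=[0, 0, 30, 0, 0, 0, 40, 0, 0, 0, 40, 0, 0, 0, 0, 0])

```text
time: 48.32
tcp_pos: [0.4527, 0.2649, 0.196]
tcp_rot: [2.155, 0.14, -2.166]
wrist_force: [-0.8, 0.5, -3.1]
opening: 0.0359
```

```bash
python3 st.py
```

```text
48.325 [452.7 264.9 196. ] open 0.03592338884281515 [-0.8  0.5 -3.1] x [-0.005  0.006 -1.   ] jawyaw -82.9 [0.4  0.37 1.83 0.01 0.95 1.84]
```

arm_command(commands=[4, -40, 0, 0, 5, -45, 0, 0, 6, -45, 0, 0, 6, -45, 0, 0, 6, -45, 0, 0, 5, -38, 0, 0, 1, -6, 0, 0, 0, 0, 0, 0, 0, 0, 0, 0])

```text
time: 49.45
tcp_pos: [0.4803, -0.0061, 0.1846]
tcp_rot: [2.137, 0.143, -2.184]
wrist_force: [0.3, -1.0, -2.5]
opening: 0.0353
```

```bash
python3 st.py
```

```text
49.45 [480.3  -6.1 184.6] open 0.035285879500462115 [ 0.3 -1.  -2.5] x [-0.022  0.006 -1.   ] jawyaw -82.8 [-0.15  0.33  1.93  0.    0.9   1.29]
```

Touch-down expected at TCP z of about 88.

arm_command(commands=[1, 0, -25, 0, 0, 0, -30, 0, 0, 0, -25, 0, 0, 0, 0, 0, 0, 0, 0, 0])

```text
time: 50.08
tcp_pos: [0.4813, -0.0015, 0.1033]
tcp_rot: [2.135, 0.15, -2.178]
wrist_force: [-0.4, 0.1, -3.2]
opening: 0.0356
```

```bash
python3 st.py
```

```text
50.075 [481.3  -1.5 103.3] open 0.03560346592141468 [-0.4  0.1 -3.2] x [-0.02   0.006 -1.   ] jawyaw -82.5 [-0.14  0.46  2.01  0.    0.7   1.29]
```

arm_command(commands=[2, 0, -6, 0, 0, 0, -6, 0])

```text
time: 50.32
tcp_pos: [0.4844, -0.0013, 0.0925]
tcp_rot: [2.138, 0.15, -2.174]
wrist_force: [-0.9, 0.3, -3.4]
opening: 0.0353
```

```bash
python3 st.py
```

```text
50.325 [484.4  -1.3  92.5] open 0.03526541661692432 [-0.9  0.3 -3.4] x [-0.017  0.006 -1.   ] jawyaw -82.4 [-0.14  0.48  2.01  0.01  0.67  1.29]
```

arm_command(commands=[1, 0, -4, 0])

```text
time: 50.45
tcp_pos: [0.4854, -0.0013, 0.0886]
tcp_rot: [2.138, 0.15, -2.174]
wrist_force: [-10.6, 3.5, 34.9]
opening: 0.0353
```

arm_command(commands=[0, 0, 1, 0])

```text
time: 50.58
tcp_pos: [0.4854, -0.0013, 0.0895]
tcp_rot: [2.138, 0.15, -2.174]
wrist_force: [0.1, -0.1, -2.9]
opening: 0.0357
```

arm_command(commands=[0, 0, 0, 0, 0, 0, 0, 0, 0, 0, 0, 0, 0, 0, 0, 0], gripper=0.3)

```text
time: 51.08
tcp_pos: [0.486, -0.0015, 0.0899]
tcp_rot: [2.14, 0.149, -2.172]
wrist_force: [-0.1, 0.5, -0.3]
opening: 0.0614
```

arm_command(commands=[0, 0, 40, 0, 0, 0, 50, 0, 0, 0, 40, 0, 0, 0, 0, 0, -15, 0, 0, 0, 0, 0, 0, 0, 0, 0, 0, 0], gripper=1)

```text
time: 51.95
tcp_pos: [0.4679, -0.0014, 0.2212]
tcp_rot: [2.135, 0.15, -2.178]
wrist_force: [-0.3, 0.2, 0.4]
opening: 0.0951
```

```bash
python3 st.py; python3 - <<'E'
from meas import *
B=[('slim',(.571,.086),.143),('wide',(.483,-.002),.113),('square',(.592,-.053),.128)]
for n in ['scene','side']:
    c=snap(n,n+'10'); o=load(n+'0')
    for nm,a,h in B:
        p,q=captop(c,a,h),captop(o,a,h); print(n,nm,p[0]-q[0],p[2]-q[2])
    print(handle(c,.062,(.45,.65,-.35,-.2)))
snap('wrist','wrist10')
E
```

```text
51.95 [467.9  -1.4 221.2] open 0.09510591705140335 [-0.3  0.2  0.4] x [-0.02   0.006 -1.   ] jawyaw -82.5 [-0.15  0.27  1.91  0.    0.99  1.29]
scene slim [-1.7 -0.6] [-0.8 -0.4]
scene wide [ 0.  -1.2] [-1.1 -0.7]
scene square [-2.7 -0.2] [-2.7  0. ]
((array([ 530.4, -276.9]), array([53.8,  7.9]), 11.0), array([ 532.2, -277. ,   62. ]), np.int64(65))
side slim [-0.2 -0.1] [-1.6  0.6]
side wide [-1.  0.] [-1.1 -0.7]
side square [-1.9  0.1] [-1.9  0.1]
((array([ 532.4, -281.6]), array([54.2, 19.1]), 12.19), array([ 531.7, -279.7,   62. ]), np.int64(226))
```

View pics/scene10.png

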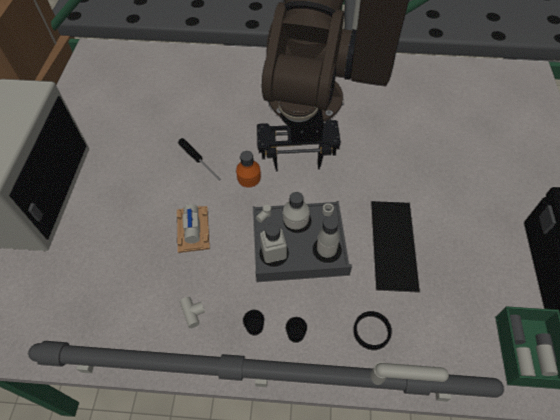

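View pics/side10.png

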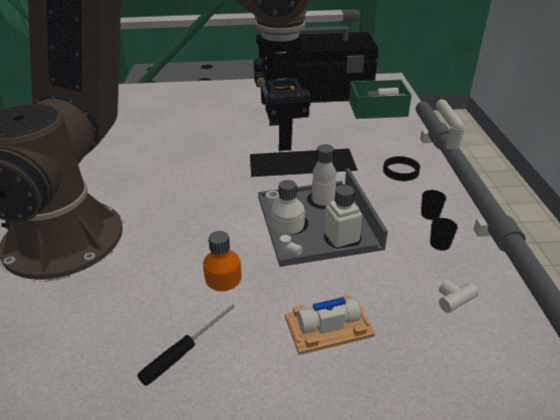

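Both views show the three bottles back (scene (296,210), (329,238), (273,243)), the valve in the cradle at (192,224), the sleeve at (328,210) and elbow at (263,213) unmoved, and the gripper clear. Handing in.

```bash
python3 -c "
from bench import env
print(env.job_done())"
```

```text
the job is handed in; nothing more can be done
None
```

The job is done and handed in at about 52 s of the 147 s allowed; the hand-in gave no verdict. I stood all three bottles on the mat, seated the valve handle up in the cradle, then put the bottles back in the order square, slim, wide.

What the last checks showed:
- **Bottles:** all three stand upright, within about 3 mm of their first places when re-measured in the scene and side views.
- **Valve:** it lies between the corner blocks, its centre within about 4 mm of the cradle's in both views and its pipe within about 1.5° of the cradle's axis. I judged it fully down from where it touched when lowered and from the pictures, not by measuring its height.
- **Sleeve and elbow:** they look unmoved in the pictures. I did not measure their positions.
- **Robot:** the gripper is open and clear of everything.

No check failed. The largest wrist force I read was about 39 N, while pressing a part down.

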